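# Lock the last panel stud on the pump module

## Robot

A 6-joint arm with a two-finger parallel gripper is mounted at the origin on the work surface. World frame = base frame: x ahead of the robot, y to its left, z up, the work surface at z = 0. Lengths are in m, angles in rad, forces in N, time in s.
With the tool pointing down it reaches from about 0.375 to 0.975 m from the base axis. Payload 3.8 kg.
Tool frame: the origin (TCP) lies at the very end of the fingers, on their centre line; the grasp point (between the pads) lies 19 mm behind it; z points along the fingers, y is the line along which they close (so a half turn about z gives the same grasp; the last joint's range is limited). The gripper opens to 85 mm and grips with 20 to 120 N. Pads are 22 mm wide; open, the fingers measure 114 mm over their backs; the gripper's body (76 mm by 85 mm) begins 54 mm behind the grasp point. The pads swing forward as they close: fully open they stand 13 mm farther back than shut.
Start: joints at [-1.232, 0.264, 1.604, -0, 1.274, -0.037], TCP at [0.248, -0.628, 0.201] pointing down, gripper open.
Joint ranges: [-2.63, 2.63], [-0.94, 2.18], [0.31, 2.57], [-1.31, 4.45], [0, 2.66], [-2.55, 2.55]. Speed limits (rad/s): [2.57, 2.57, 3.14, 3.14, 3.14, 3.14].

## Interface

Orientations are given as a unit quaternion [w, x, y, z].
In Python, from bench import r gives the robot as it stands. The module is installed in compiled form; this text tells all that it offers.
- The arm moves only by the shell command python3 -m creep 'ROWS' [FORCE]. ROWS is text: rows parted by semicolons, each of 7 numbers parted by spaces: the shift along the tool's x, y, z each as a share of 0.5 m, from -1 to 1, then the turn, a rotation vector about the tool's x, y, z each as a share of pi rad, from -1 to 1, then the finger opening in mm, from 0 to 85.4. In form: tx ty tz rx ry rz jaw; .... A call has 1 to 20 rows; each row is the pose to reach, as a shift and turn from the pose commanded when the call began, along the tool's axes at that moment, turning the shorter way round; what a row does not reach only later rows make up. A row lasts 1/8 s, in which the tool goes at most 62.5 mm and 10.7 degrees, less where a joint would pass 70% of its speed; a pose out of reach is approached as far as the arm can. A call with a number of a shift or a turn outside -1 to 1 is refused whole. A call with a gripper value outside its range is refused whole. The fingers move at their own pace and stop on an object; FORCE is the grip in N (left out, the last holds). Time passes only in rows, so rows that repeat a pose let the fingers close. It gives the time, the measured TCP pose, the force, the opening and the grip force at its end, in the units of the state.
- r.sense(): the state, without advancing time (a new reading comes with each control period).
- r.get_image(name): name is "scene" or "top" or "wrist"; returns a dict with "image" (480x640x3 uint8, red, green, blue), "z_map" (480x640 float32, m along the optical axis (not along the pixel's ray), 0 where there is no reading), "vfov" (degrees; the focal length in pixels is half the picture's height over the tangent of half this angle, whatever the lens; pixels are square), "cx", "cy" (the principal point, pixels), "R" (3x3) and "t" (3): a world point X has camera coordinates R X + t; the wrist camera has in their place "T_tool_cam" (4x4, takes a point from camera to tool coordinates, whose origin is the TCP and whose axes are the flange's). Camera axes: x right, y down, z forward; pixel columns grow to the right and rows downward; lengths in m; the calibration is good to about 2 mm. A picture is of the moment at which its call begins: read the wrist's pose just before it.
- r.job_done(): hands the job in; it is judged then, once.
The state is a dict: "time": time; "joint_pos": joint angles; "qvel": joint speeds; "joint_torque": joint torques, N m; "position": TCP position; "eef_rot": TCP orientation; "wrist_force": force on the tool from outside, world axes, zero at the start; "ft_torque": the same for the moment, N m; "finger_gap": finger opening in m; "grasp_force": force on a finger pad.
Only numpy, scipy, OpenCV 4.12 (cv2) and the standard library are available. Lean on these libraries where they do the work, as an engineer would, in place of code of your own. Each camera call takes 0.05 s, during which the arm holds its last target. There are 200 camera calls.

## Task

One of the four quarter-turn studs that hold the access panel on top of the white pump module has been left undone: it stands higher than the other three and its wing lies crosswise to theirs. First press it down, then, keeping it down, turn it a quarter turn clockwise (seen from above) until it catches, and let go, so that it stays down like the others. Leave the little amber vial standing where it is on the panel.

Things in the scene. Friction and masses are not known exactly. Their poses are not given: they have to be found in the camera images.
- stud_grip (a point): pinch point of the undone stud, on its vertical axis. Its head is a black upright wing 40 mm long (point x), 12 mm wide (point y), 30 mm tall, on a steel disc of 36 mm diameter, 4 mm thick. The point is mid-wing, 6 mm below the wing's top, 24 mm above the disc's upper face, 46 mm above the panel when undone; it moves and turns with the head.
- module: white pump module, a fixed box 300 x 320 mm, 100 mm high, aluminium panel on top; turned up to 17 degrees. Origin: centre of its underside. A stud at each corner of the panel, 85 mm (module x) and 95 mm (module y) from its centre; any corner may hold the undone one. The three locked studs look alike but stand 6 mm lower, wings turned 90 degrees.
- stud_press (a joint): how far the undone stud is pushed down, m: 0 up (as found), 0.013 hard stop. A spring pushes it up, 3 N at the top and about 8 N at the bottom. It can turn only when pushed at least 9 mm down (aim for 11 mm); when turned and let go it springs up to about 6 mm, where its cam is caught in a notch. Let go unturned it springs back to 0.
- stud_turn (a joint): turn of the undone stud, rad, growing clockwise seen from above: about 0 as found (0 to 0.12), 1.57 locked, stop at 1.62. The cam drops into its notch when let up anywhere above about 1.3; pressed, it turns easily (under 0.1 N m); not pressed, it is blocked beyond about 0.15 and must not be forced.
- vial: small upright amber vial with a white cap standing loose near the middle of the panel, at least 85 mm from every stud's axis; 28 mm diameter, 55 mm tall, origin at the centre of its underside.
There are look-alikes about, which are no part of the job. There is more than one size of the vial; the one meant has the size given above.

How it is judged:
On the way, in this order (a step that is already met when the one before it is completed fails the run):
1. the stud is pressed down before it is turned (value of joint stud_press above 0.0075 m and value of joint stud_turn below 0.35 rad), for 0.1 s.
2. the stud is turned a quarter turn (value of joint stud_turn above 1.2 rad), for 0.1 s.
At the end, for the whole second after the job is handed in: The stud is turned at least 69 degrees clockwise (1.2 rad) and, let go, stays caught between 4.5 and 8.5 mm down; the vial stands upright (within 11 degrees) within 20 mm of where it was (value of joint stud_turn above 1.2 rad and value of joint stud_press between 0.0045 and 0.0085 m and distance of vial from where it was at the start of the episode below 0.02 m and angle between vial's own z axis and vertical below 0.2 rad); the robot touches nothing.
It fails at once if the vial is knocked over (angle between vial's own z axis and vertical above 0.7 rad).
It also fails if it takes over 32 s, if anything falls off the work surface, if the arm or the gripper's body presses on something with over 40 N, if the wrist force passes 120 N, or if a joint passes its speed limit or range.

## Working session

There is one attempt and no reset: what is moved stays moved. The work goes in short steps, Python scripts to look and compute and a shell command to move; the robot and the scene stay as the last step left them, time stands still between calls to the robot, and variables do not carry over. Pictures are saved under pics/ and viewed, at most 10 in all, crops included, and the job is handed in when it is done.

```bash
mkdir -p pics && python3 - <<'E'
from bench import r
import cv2,numpy as np
s=r.sense();print({k:np.round(v,4).tolist() for k,v in s.items()})
for n in("top","scene"):
    d=r.get_image(n);np.savez(f"{n}.npz",**d)
    cv2.imwrite(f"pics/{n}.png",d["image"][:,:,::-1]);print(n,d["vfov"],d["cx"],d["cy"],np.round(d["R"],3).tolist(),d["t"])
E
```

```text
{'time': 0.0, 'joint_pos': [-1.2319, 0.2647, 1.6054, -0.0, 1.2736, -0.0369], 'qvel': [-0.0001, 0.001, -0.0006, -0.0002, 0.0017, -0.0003], 'joint_torque': [-0.0015, -51.512, -36.7316, -0.0003, 0.0126, -0.0], 'position': [0.2475, -0.6272, 0.1994], 'eef_rot': [-0.0011, 0.9824, 0.1868, -0.0002], 'wrist_force': [0.4793, -0.1653, -0.0919], 'ft_torque': [-0.0161, -0.0039, -0.012], 'grasp_force': 0.0, 'finger_gap': 0.0857}
top 57.239015424903556 321.1683940271474 233.96401181952737 [[0.028, -1.0, -0.013], [-0.988, -0.026, -0.15], [0.15, 0.017, -0.989]] [0.00719812 0.57386904 0.75006693]
scene 48.82606889279738 320.8204117039931 235.72634663449497 [[0.526, 0.851, 0.015], [0.479, -0.281, -0.831], [-0.703, 0.444, -0.555]] [-0.29121064 -0.16884216  1.13807978]
```

View pics/top.png

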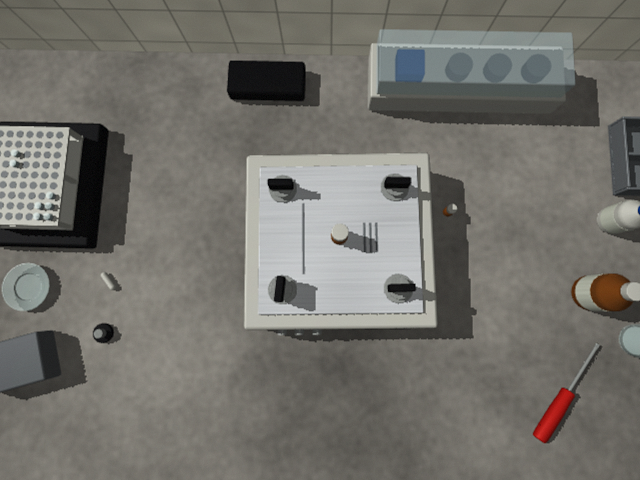

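View pics/scene.png

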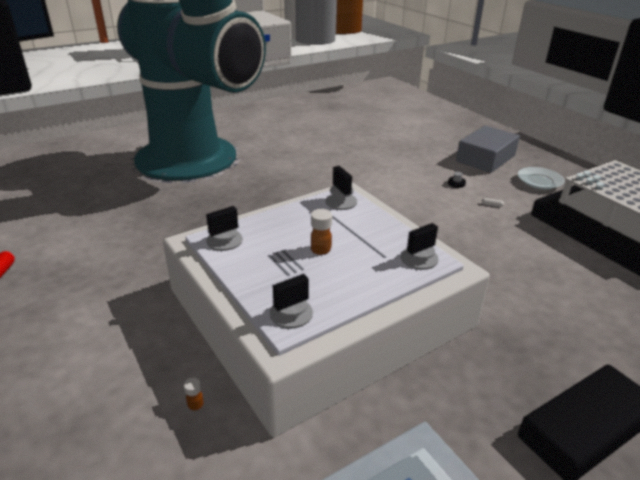

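The top view shows four studs, with wings at (281,184), (397,183), (401,288) and (279,289). Only the one at (279,289) has its wing crosswise, so it is the undone candidate. The vial candidates are (340,234) on the panel and a smaller one at (451,210) on the bench. The one on the panel fits the description. I'll measure the stud and confirm it with a crop.

```bash
cat > h.py <<'E'
import numpy as np,cv2
def cloud(d,R=None,t=None):
    f=240/np.tan(np.radians(d["vfov"])/2);v,u=np.mgrid[:480,:640];z=d["z_map"]
    P=np.dstack([(u-d["cx"])/f*z,(v-d["cy"])/f*z,z])
    return P if R is None else (P-t)@R
def wings(img,W,zmin=.118):
    m=((img.max(2)<60)&(W[...,2]>zmin)&(W[...,2]<.175)).astype(np.uint8)
    n,l,st,c=cv2.connectedComponentsWithStats(m)
    for i in range(1,n):
        if st[i,4]<60: continue
        p=W[l==i];zt=np.percentile(p[:,2],95);q=p[p[:,2]>zt-.006]
        (cx,cy),(w,h),a=cv2.minAreaRect((q[:,:2]*1000).astype(np.float32))
        _,_,vt=np.linalg.svd(q[:,:2]-q[:,:2].mean(0),full_matrices=False)
        print("px",c[i].round(),"top z %.4f"%zt,"ctr",np.round([cx,cy],1),"size",np.round([w,h],1),"long axis deg %.1f"%(np.degrees(np.arctan2(vt[0,1],vt[0,0]))%180))
E
python3 - <<'E'
from h import *
d=np.load("top.npz");W=cloud(d,d["R"],d["t"]);wings(d["image"],W)
print("panel z",np.median(W[225:260,265:295,2]))
v=W[222:246,328:352].reshape(-1,3);v=v[v[:,2]>.145];print("vial",v.mean(0),v[:,2].max())
a=cv2.resize(d["image"][260:320,250:330,::-1],(400,300),interpolation=cv2.INTER_CUBIC)
s=np.load("scene.npz")["image"]
b=cv2.resize(s[155:215,300:380,::-1],(400,300),interpolation=cv2.INTER_CUBIC)
cv2.imwrite("pics/crop.png",np.hstack([a,b]))
E
```

```text
px [397. 182.] top z 0.1482 ctr [648.1 -99. ] size [10.8 38.2] long axis deg 90.8
px [281. 184.] top z 0.1483 ctr [640.4  89.3] size [10.3 38.6] long axis deg 91.0
px [280. 289.] top z 0.1542 ctr [471.1  83.4] size [12.  38.3] long axis deg 176.0
px [401. 287.] top z 0.1486 ctr [ 478.9 -106.3] size [10.9 38.9] long axis deg 92.6
panel z 0.10070739908538806
vial [ 0.55972525 -0.00779041  0.16366819] 0.8278980820559941
```

View pics/crop.png

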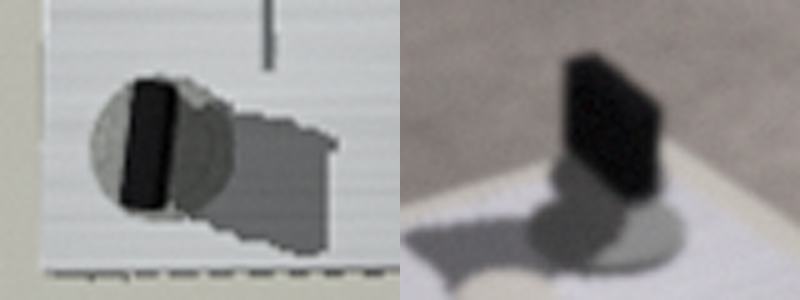

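The crop confirms that the undone stud is at (279,289): it stands 6 mm higher and its wing is crosswise. Next I'll compute the approach shift and check for obstacles along the path.

```bash
cat >> h.py <<'E'
from scipy.spatial.transform import Rotation as Ro
def pose(s): 
    q=s["eef_rot"];return np.array(s["position"]),Ro.from_quat([q[1],q[2],q[3],q[0]])
def down(yaw): # tool x at yaw (deg), z down
    return Ro.from_euler("z",yaw,degrees=True)*Ro.from_euler("x",180,degrees=True)
def rel(p0,R0,p,R):
    print("row",np.round(R0.inv().apply(np.array(p)-p0)/.5,4),np.round((R0.inv()*R).as_rotvec()/np.pi,4))
E
python3 - <<'E'
from h import *
from bench import r
p,R=pose(r.sense())
p=np.array([.248,-.628,.201])
rel(p,R,[.248,-.628,.32],R);rel(p,R,[.471,.0834,.32],down(176));rel(p,R,[.471,.0834,.25],down(176))
d=np.load("top.npz");W=cloud(d,d["R"],d["t"]);m=(d["z_map"]>0)&(W[...,1]<-.15)&(W[...,0]<.55)&(W[...,0]>.15)&(W[...,2]<.5)
print("max height right",np.percentile(W[m][:,2],99.9))
E
```

```text
row [ 0.     -0.0005 -0.238 ] [0. 0. 0.]
row [ 0.9371 -1.1603 -0.2356] [-2.000e-04 -9.000e-04 -8.581e-01]
row [ 0.9371 -1.16   -0.0956] [-2.000e-04 -9.000e-04 -8.581e-01]
max height right 0.13215313037757143
```

```bash
python3 -m creep '0 0 -0.2 0 0 0 50;0.3 -0.4 -0.2 0 0 -0.4 50;0.8 -0.99 -0.1 0 0 -0.858 50;0.8 -0.99 -0.1 0 0 -0.858 50;0.8 -0.99 -0.1 0 0 -0.858 50;0.8 -0.99 -0.1 0 0 -0.858 50;0.8 -0.99 -0.1 0 0 -0.858 50;0.8 -0.99 -0.1 0 0 -0.858 50;0.8 -0.99 -0.1 0 0 -0.858 50;0.8 -0.99 -0.1 0 0 -0.858 50;0.8 -0.99 -0.1 0 0 -0.858 50;0.8 -0.99 -0.1 0 0 -0.858 50;0.8 -0.99 -0.1 0 0 -0.858 50;0.8 -0.99 -0.1 0 0 -0.858 50;0.8 -0.99 -0.1 0 0 -0.858 50;0.8 -0.99 -0.1 0 0 -0.858 50;0.8 -0.99 -0.1 0 0 -0.858 50;0.8 -0.99 -0.1 0 0 -0.858 50' && python3 - <<'E'
from h import *
from bench import r
s=r.sense();p,R=pose(s);print(s["joint_pos"]);rel(p,R,[.471,.0834,.25],down(176))
E
```

```text
time: 2.35
position: [0.4379, -0.0206, 0.2505]
eef_rot: [-0.0, 0.036, 0.999, 0.0]
wrist_force: [-0.4, 0.4, -0.1]
finger_gap: 0.0501
grasp_force: 0.0
[-1.03888744e-01 -2.26600009e-01  2.01200654e+00  2.06285034e-05
  1.35660252e+00 -1.60309258e+00]
row [-0.051   0.2122  0.0009] [ 0.     -0.0001 -0.0006]
```

```bash
python3 -m creep '-0.05 0.212 0 0 0 0 50;-0.05 0.212 0 0 0 0 50;-0.05 0.212 0 0 0 0 50;-0.05 0.212 0 0 0 0 50' && python3 - <<'E'
from h import *
from bench import r
p,R=pose(r.sense());d=r.get_image("wrist");T=np.array(d["T_tool_cam"])
C=cloud(d);W=(C@T[:3,:3].T+T[:3,3])@R.as_matrix().T+p
W[d["z_map"]==0]=9
cv2.imwrite("pics/wrist.png",d["image"][:,:,::-1]);print(p,np.round(T,3).tolist());wings(d["image"],W)
E
```

```text
time: 2.85
position: [0.4702, 0.0831, 0.2504]
eef_rot: [-0.0, 0.035, 0.999, -0.0]
wrist_force: [-0.1, -0.1, -0.2]
finger_gap: 0.0497
grasp_force: 0.0
[0.4702254  0.08311086 0.25040501] [[0.002, -0.966, -0.259, 0.066], [1.0, 0.002, 0.0, 0.001], [0.0, -0.259, 0.966, -0.173], [0.0, 0.0, 0.0, 1.0]]
px [340. 385.] top z 0.1377 ctr [634.3  92.2] size [ 2.7 37.1] long axis deg 91.8
```

View pics/wrist.png

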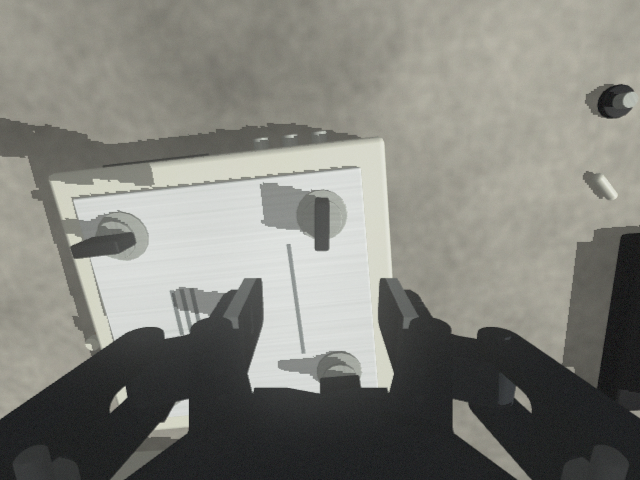

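The wing is at about (321,224), midway between the fingers and aligned with the pads. I'll measure it from the wrist with a looser dark threshold.

```bash
python3 - <<'E'
from h import *
from bench import r
p,R=pose(r.sense());d=r.get_image("wrist");T=np.array(d["T_tool_cam"])
W=(cloud(d)@T[:3,:3].T+T[:3,3])@R.as_matrix().T+p
W[d["z_map"]==0]=9;W[270:]=9
img=np.clip(d["image"].astype(int)-40,0,255);wings(img,W,.128)
E
```

```text
px [322. 223.] top z 0.1526 ctr [469.5  85.3] size [11.1 38.6] long axis deg 175.6
px [101. 247.] top z 0.1465 ctr [ 477.7 -103.7] size [11.6 40.8] long axis deg 92.8
```

```bash
python3 -m creep '0 0.003 0.1 0 0 0 40;0 0.003 0.2 0 0 0 40;0 0.003 0.244 0 0 0 40;0 0.003 0.244 0 0 0 40;0 0.003 0.244 0 0 0 40' 50 && python3 -m creep '0 0 0 0 0 0 0;0 0 0 0 0 0 0;0 0 0 0 0 0 0;0 0 0 0 0 0 0;0 0 0 0 0 0 0' 50
```

```text
time: 3.58
position: [0.4716, 0.0843, 0.1301]
eef_rot: [0.001, 0.036, 0.999, 0.0]
wrist_force: [0.5, -0.1, -0.1]
finger_gap: 0.0399
grasp_force: 0.0
time: 4.2
position: [0.4706, 0.0849, 0.1287]
eef_rot: [-0.0, 0.035, 0.999, -0.0]
wrist_force: [0.4, -0.6, -0.4]
finger_gap: -0.0004
grasp_force: 0.0
```

The fingers shut on nothing, so I need to look before going on.

```bash
python3 - <<'E'
from h import *
from bench import r
s=r.sense();print(s["finger_gap"],s["grasp_force"],s["wrist_force"])
a=r.get_image("wrist");d=r.get_image("scene");np.savez("w2.npz",**a)
b=cv2.resize(d["image"][80:320,140:460],(400,300))
cv2.imwrite("pics/g.png",np.hstack([cv2.resize(a["image"],(400,300)),b])[:,:,::-1])
E
```

```text
-0.0003543642850589921 0.0 [ 0.4316438  -0.58452141 -0.35317004]
```

View pics/g.png

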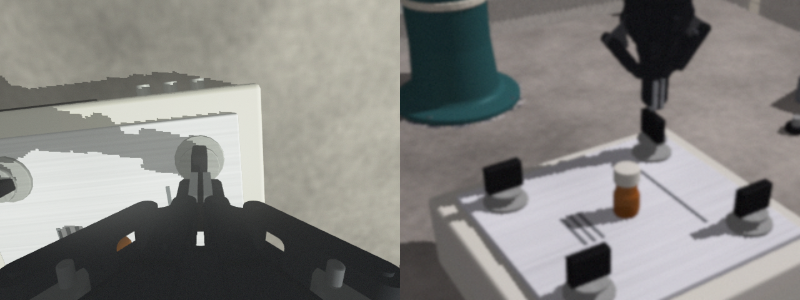

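The fingertips are visibly above the wing: in the scene crop they are at about (655,105) and the wing top is at about (655,112). I'll measure where the tips really are from the depth map.

```bash
python3 - <<'E'
from h import *
from bench import r
s=r.sense();p,R=pose(s)
d=r.get_image("scene");np.savez("s2.npz",**d);f=240/np.tan(np.radians(d["vfov"])/2)
for X in (p,p+[0,0,.019],[.470,.0845,.1525]):
    c=d["R"]@X+d["t"];print("proj",c[:2]/c[2]*f+[d["cx"],d["cy"]])
W=cloud(d,d["R"],d["t"])
for v in range(146,196,4): print(v,d["image"][v,343:347].mean(1).round()[:4:3].tolist() if 0 else d["image"][v,344].tolist(),np.round(W[v,344],4))
t=r.get_image("top");np.savez("t2.npz",**t);Wt=cloud(t,t["R"],t["t"])
m=(np.hypot(Wt[...,0]-p[0],Wt[...,1]-p[1])<.03);print("top view z near stud",np.percentile(Wt[m][:,2],[5,50,95]))
E
```

```text
proj [341.51678233 185.08014115]
proj [342.00444633 173.4330411 ]
proj [341.67889227 170.29699624]
146 [85, 86, 93] [0.4803 0.0796 0.1954]
150 [87, 86, 91] [0.4822 0.0786 0.1904]
154 [85, 87, 90] [0.481  0.0796 0.1836]
158 [88, 90, 94] [0.4804 0.0804 0.1771]
162 [91, 92, 97] [0.481  0.0803 0.1712]
166 [84, 83, 87] [0.4798 0.0814 0.1643]
170 [62, 58, 58] [0.4711 0.0878 0.1526]
174 [20, 18, 19] [0.4833 0.0795 0.1537]
178 [9, 8, 10] [0.4859 0.078  0.149 ]
182 [11, 9, 9] [0.4871 0.0775 0.1433]
186 [9, 8, 9] [0.4873 0.0777 0.1369]
190 [11, 9, 12] [0.4877 0.0777 0.1306]
194 [40, 41, 41] [0.4886 0.0774 0.1246]
top view z near stud [0.53832312 0.54615846 0.54848809]
```

```bash
python3 - <<'E'
from h import *
from bench import r
p,R=pose(r.sense());print(r.sense()["joint_pos"])
d=np.load("w2.npz");T=d["T_tool_cam"]
Ct=cloud(d)@T[:3,:3].T+T[:3,3];W=Ct@R.as_matrix().T+p
print("panel z",np.median(W[190:215,150:230,2]),"disc", np.round(W[255,280:300:6],4).tolist())
for v in range(225,360,8): print(v,[(d["image"][v,u].tolist(),np.round(Ct[v,u],4).tolist()) for u in (310,326)])
s=np.load("s2.npz");cv2.imwrite("pics/s2.png",cv2.resize(s["image"][110:210,300:400,::-1],(600,600),interpolation=cv2.INTER_CUBIC))
E
```

```text
[ 1.26283372e-01 -5.34212616e-02  2.09122392e+00  1.34240278e-05
  1.10394609e+00 -1.37422868e+00]
panel z 0.09797939177029179 disc [[0.4681, 0.0624, 0.1032], [0.4683, 0.0659, 0.1034], [0.4627, 0.0714, 0.1214], [0.463, 0.0746, 0.1213]]
225 [([179, 182, 174], [0.0192, -0.0047, 0.0258]), ([180, 185, 176], [0.0195, 0.0046, 0.0244])]
233 [([77, 78, 76], [0.0198, -0.0041, 0.0048]), ([76, 77, 76], [0.02, 0.0043, 0.0041])]
241 [([69, 72, 70], [0.0198, -0.0037, -0.0104]), ([74, 79, 75], [0.02, 0.004, -0.0109])]
249 [([73, 74, 71], [0.0193, -0.0034, -0.0216]), ([74, 75, 73], [0.0197, 0.0038, -0.023])]
257 [([74, 74, 72], [0.0157, -0.0034, -0.0223]), ([75, 78, 74], [0.0159, 0.0039, -0.0229])]
265 [([66, 72, 69], [0.0119, -0.0034, -0.0224]), ([76, 75, 75], [0.0117, 0.0039, -0.0217])]
273 [([65, 69, 65], [0.0081, -0.0034, -0.0225]), ([75, 77, 75], [0.008, 0.0039, -0.0223])]
281 [([106, 110, 109], [0.0118, -0.0028, -0.041]), ([105, 111, 108], [0.0119, 0.0036, -0.0413])]
289 [([109, 111, 109], [0.0116, -0.0026, -0.0484]), ([103, 108, 104], [0.0116, 0.0035, -0.0484])]
297 [([104, 108, 105], [0.0117, -0.0024, -0.0559]), ([104, 107, 106], [0.0124, 0.0033, -0.0573])]
305 [([104, 107, 104], [0.0121, -0.0022, -0.0631]), ([103, 108, 104], [0.0119, 0.0033, -0.0626])]
313 [([116, 121, 119], [0.0112, -0.0021, -0.0671]), ([115, 118, 113], [0.0113, 0.0032, -0.0672])]
321 [([58, 61, 60], [0.0132, -0.0018, -0.0761]), ([102, 105, 104], [0.0083, 0.0032, -0.0672])]
329 [([55, 57, 57], [0.0124, -0.0017, -0.0795]), ([53, 57, 55], [0.0079, 0.0031, -0.0717])]
337 [([49, 54, 54], [0.0127, -0.0016, -0.0843]), ([55, 54, 55], [0.008, 0.0031, -0.0766])]
345 [([51, 49, 51], [0.0104, -0.0016, -0.0848]), ([47, 50, 50], [0.0042, 0.0031, -0.075])]
353 [([46, 47, 49], [0.009, -0.0016, -0.0866]), ([46, 48, 49], [0.0023, 0.0031, -0.0764])]
```

View pics/s2.png

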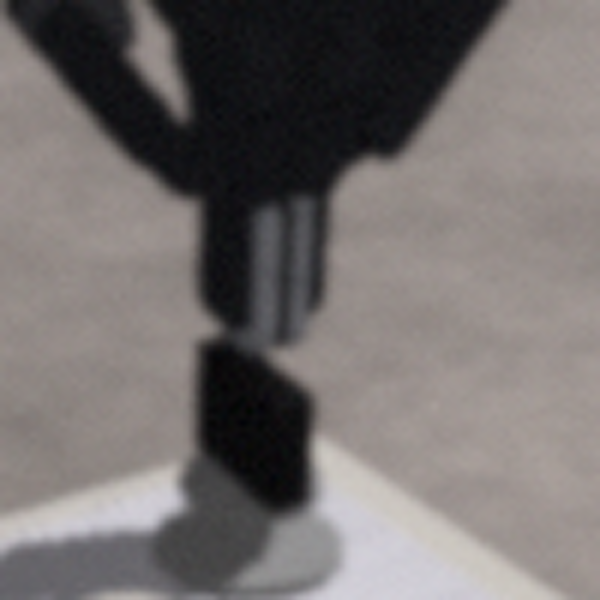

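The wrist depth gives the panel at z=0.098, so the reported pose is right. The real fingertips, though, sit about 32 mm behind the nominal TCP: scene depth puts them at z≈0.160 against a reported 0.129. The picture agrees, showing the shut fingers about 8 mm above the wing with nothing disturbed. I'll reopen, go down about 31 mm more and grip again.

```bash
python3 -m creep '0 0 0 0 0 0 40;0 0 0 0 0 0 40;0 0 0 0 0 0 40;0 0 0 0 0 0 40;0 0 0.02 0 0 0 40;0 0 0.04 0 0 0 40;0 0 0.062 0 0 0 40;0 0 0.062 0 0 0 40' 50 && python3 - <<'E'
from h import *
from bench import r
p,R=pose(r.sense());d=r.get_image("scene");W=cloud(d,d["R"],d["t"])
cv2.imwrite("pics/s3.png",cv2.resize(d["image"][110:210,300:400,::-1],(600,600),interpolation=cv2.INTER_CUBIC))
E
```

```text
time: 5.4
position: [0.4692, 0.0847, 0.0959]
eef_rot: [-0.002, 0.035, 0.999, -0.0]
wrist_force: [1.2, -0.8, 0.5]
finger_gap: 0.0399
grasp_force: 0.0
```

View pics/s3.png

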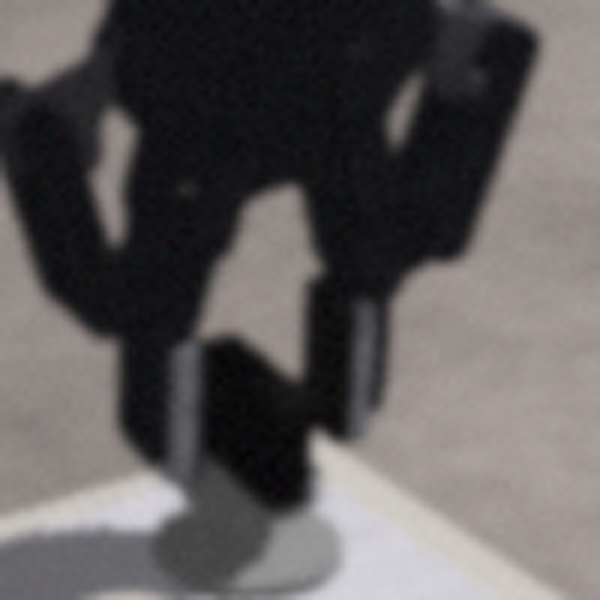

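The fingers now straddle the wing: the pads end at crop (180,485) and (350,435), well down the wing and clear of the disc. I'll close with 60 N.

```bash
python3 -m creep '0 0 0 0 0 0 0;0 0 0 0 0 0 0;0 0 0 0 0 0 0;0 0 0 0 0 0 0;0 0 0 0 0 0 0' 60
```

```text
time: 6.08
position: [0.471, 0.0842, 0.0981]
eef_rot: [0.0, 0.035, 0.999, -0.001]
wrist_force: [-0.1, -5.0, 3.0]
finger_gap: 0.0107
grasp_force: 60.3
```

```bash
python3 -m creep '0 0 0.006 0 0 0 0;0 0 0.012 0 0 0 0;0 0 0.018 0 0 0 0;0 0 0.022 0 0 0 0;0 0 0.022 0 0 0 0;0 0 0.022 0 0 0 0' 80
```

```text
time: 6.82
position: [0.4711, 0.0842, 0.0876]
eef_rot: [0.0, 0.035, 0.999, -0.001]
wrist_force: [-2.7, -5.5, 5.9]
finger_gap: 0.0104
grasp_force: 83.7
```

```bash
python3 - <<'E'
from h import *
from bench import r
print(r.sense()["wrist_force"])
def top(d):
    W=cloud(d,d["R"],d["t"]);m=(d["image"].max(2)<45)&(W[...,0]>.4835)&(W[...,0]<.495)&(abs(W[...,1]-.081)<.014)&(W[...,2]>.11)&(W[...,2]<.175)
    p=W[m];return len(p),np.percentile(p[:,2],[2,10,50,90,98]).round(4)
d=r.get_image("scene");print(top(np.load("scene.npz")),top(d))
E
```

```text
[-2.73006425 -5.51233325  5.87963081]
(152, array([0.1251, 0.1277, 0.1399, 0.1519, 0.1529])) (164, array([0.1142, 0.1168, 0.1305, 0.142 , 0.1686]))
```

The wing has gone about 10.5 mm down with the grip. I'll turn it clockwise, which is +z about the tool, by about 83°.

```bash
python3 -m creep '0 0 0.001 0 0 0 0;0 0 0.001 0 0 0.04 0;0 0 0.001 0 0 0.08 0;0 0 0.001 0 0 0.13 0;0 0 0.001 0 0 0.18 0;0 0 0.001 0 0 0.23 0' 80 && python3 -m creep '0 0 0 0 0 0.05 0;0 0 0 0 0 0.1 0;0 0 0 0 0 0.15 0;0 0 0 0 0 0.2 0;0 0 0 0 0 0.23 0;0 0 0 0 0 0.23 0;0 0 0 0 0 0.23 0' 80
```

```text
time: 7.62
position: [0.4712, 0.0842, 0.0872]
eef_rot: [0.001, 0.388, 0.922, -0.0]
wrist_force: [-2.5, -5.8, 6.0]
finger_gap: 0.0106
grasp_force: 83.9
time: 8.5
position: [0.4712, 0.0841, 0.0872]
eef_rot: [0.001, 0.687, 0.726, -0.0]
wrist_force: [-2.1, -6.2, 7.0]
finger_gap: 0.0102
grasp_force: 83.9
```

```bash
python3 -m creep '0 0 -0.004 0 0 0 0;0 0 -0.008 0 0 0 0;0 0 -0.008 0 0 0 0;0 0 -0.008 0 0 0 40;0 0 -0.008 0 0 0 40;0 0 -0.008 0 0 0 40;0 0 -0.008 0 0 0 40;0 0 -0.008 0 0 0 40' 40 && python3 -m creep '0 0 -0.04 0 0 0 40;0 0 -0.1 0 0 0 40;0 0 -0.2 0 0 0 40;0 0 -0.3 0 0 0 40;0 0 -0.3 0 0 0 40;0 0 -0.3 0 0 0 40' && python3 - <<'E'
from h import *
from bench import r
p,R=pose(r.sense());d=r.get_image("wrist");T=np.array(d["T_tool_cam"])
W=(cloud(d)@T[:3,:3].T+T[:3,3])@R.as_matrix().T+p
W[d["z_map"]==0]=9;W[290:]=9
wings(np.clip(d["image"].astype(int)-40,0,255),W,.125)
s=r.get_image("scene");print("scene");Ws=cloud(s,s["R"],s["t"]);wings(s["image"],Ws,.118);print("before");o=np.load("scene.npz");wings(o["image"],cloud(o,o["R"],o["t"]),.118)
for q in(o,s):
    w=cloud(q,q["R"],q["t"]);m=np.zeros((480,640),bool);m[208:256,306:336]=1;m&=(w[...,2]>.115)&(w[...,2]<.17);print("vial",w[m].mean(0))
cv2.imwrite("pics/end.png",s["image"][60:350,120:520,::-1])
E
```

```text
time: 9.5
position: [0.4706, 0.085, 0.0901]
eef_rot: [-0.0, 0.687, 0.726, 0.0]
wrist_force: [1.3, 0.6, -0.8]
finger_gap: 0.04
grasp_force: 0.0
time: 10.25
position: [0.4704, 0.0849, 0.2399]
eef_rot: [-0.0, 0.687, 0.726, -0.0]
wrist_force: [-1.2, -0.6, -0.5]
finger_gap: 0.0399
grasp_force: 0.0
px [321. 226.] top z 0.1466 ctr [470.5  85.3] size [11.2 39.8] long axis deg 92.7
px [530. 229.] top z 0.1463 ctr [639.4  92.5] size [12.1 39.2] long axis deg 91.2
scene
px [23. 37.] top z 0.1724 ctr [-605.4 -212.6] size [ 70.2 248.3] long axis deg 156.7
px [584.  44.] top z 0.1692 ctr [ 150.  1078.1] size [ 16.1 203.3] long axis deg 180.0
px [627.  70.] top z 0.1717 ctr [357.3 950.2] size [ 9.4 53.6] long axis deg 178.2
px [172. 101.] top z 0.1672 ctr [ 44.6 -27. ] size [108.1  31.5] long axis deg 61.2
px [341. 183.] top z 0.1469 ctr [473.3  82.6] size [37.8 11. ] long axis deg 91.8
px [222. 220.] top z 0.1468 ctr [ 479.6 -106.2] size [12.7 39.1] long axis deg 92.2
px [422. 238.] top z 0.1470 ctr [642.5  89.2] size [10.6 39.5] long axis deg 90.6
px [290. 292.] top z 0.1470 ctr [649.5 -99.9] size [10.5 39.2] long axis deg 90.2
before
px [23. 37.] top z 0.1728 ctr [-609.5 -210.5] size [ 74.6 253.3] long axis deg 157.2
px [584.  44.] top z 0.1694 ctr [ 147.7 1077.2] size [201.5  15.4] long axis deg 0.2
px [627.  70.] top z 0.1719 ctr [355.8 951.1] size [14.3 58.5] long axis deg 176.7
px [173. 101.] top z 0.1676 ctr [ 43.9 -16.1] size [118.9  41.5] long axis deg 68.3
px [342. 181.] top z 0.1529 ctr [473.4  82.3] size [11.3 36.5] long axis deg 178.2
px [222. 220.] top z 0.1469 ctr [ 480.4 -106. ] size [13.4 39.1] long axis deg 92.2
px [422. 238.] top z 0.1468 ctr [642.2  89.8] size [10.9 39. ] long axis deg 90.5
px [290. 292.] top z 0.1470 ctr [649.6 -99.9] size [10.4 38.1] long axis deg 90.4
vial [ 0.56704429 -0.01080308  0.13971887]
vial [ 0.56698853 -0.01078695  0.13964353]
```

View pics/end.png

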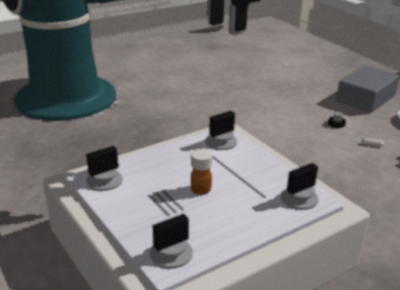

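The stud, at (222,125) in the crop, now matches the other three: its top is at 0.147 m and its wing is parallel to theirs. The vial hasn't moved and the gripper is clear.

```bash
python3 -c "
from bench import r
print(r.job_done())"
```

```text
the job is handed in; nothing more can be done
None
```

I pressed the undone stud down, turned it a quarter turn clockwise and let go; it now sits level and parallel with the other three, the vial has not moved, and the job is handed in (no verdict was returned).

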